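# Put a spent scanner battery into the child-resistant battery tub

### The arm

A 6-joint arm with a two-finger parallel gripper is mounted at the origin on the work surface; the furniture and walls round the work are solid. World frame = base frame: x ahead of the robot, y to its left, z up, the work surface at z = 0. Lengths are in m, angles in rad, forces in N, time in s.
With the tool pointing down it reaches from about 0.25 to 0.775 m from the base axis. Payload 8.9 kg.
Tool frame: the origin (TCP) lies on the centre line of the jaws, within the pads' length; the fingertips stand 25 mm ahead of it and the grasp point (between the pads) lies 6 mm ahead of it; z points along the fingers, y is the line along which they close (so a half turn about z gives the same grasp; the last joint's range is limited). The gripper opens to 85 mm and grips with 20 to 120 N. Pads are 22 mm wide; open, the fingers measure 114 mm over their backs; the gripper's body (76 mm by 85 mm) begins 54 mm behind the grasp point. The pads swing forward as they close: fully open they stand 13 mm farther back than shut.
Start: joints at [1.082, 0.291, -0.153, 1.127, 0, 1.431], TCP at [0.18, 0.493, 0.256] pointing down, gripper open.
Joint ranges: [-2.52, 2.52], [-0.91, 1.74], [-1.3, 1.37], [-1.96, 2.02], [-1.52, 1.47], [-3.14, 3.14]. Speed limits (rad/s): [2.22, 2.22, 2.79, 3.14, 3.14, 3.14].

### API

Orientations are given as a unit quaternion [x, y, z, w].
In Python, from workcell import env gives the robot as it stands. Calls block until the motion is done:
- env.move_pose(position, orientation): joint-space move of the TCP to a pose.
- env.move_linear(position, rotation=None, vel=0.15): straight line of the TCP; rotation=None keeps the orientation; vel is the mean speed in m/s.
- env.set_joints(angles): joint-space move.
- env.gripper_open() and env.gripper_close(newtons=None): open the fingers fully, or close them until they stop; newtons is the grip in N (None keeps the last).
- env.sleep(seconds).
- env.solve_ik(position, orientation): joint angles nearest the present ones, or None.
- env.get_obs(): the state.
- env.camera(name): name is "side" or "top"; returns (picture, depth): 480x640x3 uint8, red, green, blue; 480x640 float32, m along the optical axis (not along the pixel's ray), 0 where there is no reading.
- env.camera_model(name): a dict with "K" (3x3 intrinsics, pixels), "R" (3x3) and "t" (3): a world point X has camera coordinates R X + t. Camera axes: x right, y down, z forward; pixel columns grow to the right and rows downward; lengths in m; the calibration is good to about 2 mm. A picture is of the moment at which its call begins. camera_model takes no time and is no camera call.
A pose or a line that the arm cannot do raises env.Unreachable and nothing moves.
- env.job_done(): hands the job in; it is judged then, once.
The state is a dict: "t": time; "q": joint angles; "qvel": joint speeds; "tau": joint torques, N m; "position": TCP position; "orientation": TCP orientation; "wrist_force": force on the tool from outside, world axes, zero at the start; "ft_torque": the same for the moment, N m; "gripper_width": opening from 0.0 (shut) to 1.0 (fully open); "grasp_force": force on a finger pad.
Only numpy, scipy, OpenCV 4.12 (cv2) and the standard library are available. Lean on these libraries where they do the work, as an engineer would, in place of code of your own. Each camera call takes 0.05 s, during which the arm holds its last target. There are 200 camera calls.

### The job

Open the battery tub that is screwed to the bench: press its cap down hard by the raised bar and keep it pressed while you turn it anticlockwise (seen from above) until it comes free, without forcing the lock; then lift it straight off and set it down on the bench, right way up. Put the spent battery pack inside the open tub, and leave the carton and the tape roll where they are.

Things in the scene. Friction and masses are not known exactly. Their poses are not given: they have to be found in the camera images.
- tub: Round grey tub, 116 mm wide, fixed by a steel base plate 140 mm wide and 6 mm thick. Origin: on its axis at bench height; z up. Its inner floor is 10 mm above the bench. Three catches on the neck are hidden by the cap; two upright ribs on the wall lie on its +x and -x sides, below the ends of the closed cap's bar.
- tub_lock: The three catches that lock the cap: small grey hooks round the tub's neck, 60 to 78 mm above the bench, hidden under the cap's skirt until it is off. Fixed to the tub, same origin and axes. They take the force when the cap is turned or pulled while still locked, and break at about 60 N.
- tub_mouth (a point): Centre of the tub's mouth, 92 mm above the bench. The opening is round, 82 mm wide; its edge is a springy black sealing ring.
- tub_ring (a joint): How far the sealing ring, and with it the cap, is pressed down: 0 at rest, 0.009 m at the bottom stop. Spring: about 7 N to start, 14 N at 6 mm, 17 N at 9 mm.
- cap: White ribbed round cap, 115 mm wide, 250 g, loose. Origin: on its axis at the underside of the skirt; its flat top is 29 mm higher; z up. Closed, its origin is 68 mm above the bench and its x lies along the tub's x. Unpressed it turns only about 4 degrees and does not lift. Pressed down 6 to 9 mm it turns anticlockwise; turned 40 to 80 degrees it lifts straight off (30 mm up it is clear).
- cap_bar (a point): Middle of the top of the raised grip bar on the cap, 61 mm above the cap's origin (129 mm above the bench when closed). The bar is 66 mm long (along the cap's x), 22 mm thick (along y) and stands 32 mm above the cap's flat top. Raised arrows beside it show the opening direction, anticlockwise from above.
- pack: Spent battery pack: black block with rounded edges, a grey label and brass contacts at one end, 64 mm (x) by 36 mm (y) by 22 mm high, 90 g, lying flat on the bench to the left of the tub. Origin: centre of its underside; z up.
- carton: Small cardboard carton, 61 x 120 x 55 mm, loose bystander, far left. Origin: centre of its underside.
- tape_roll: Brown roll of packing tape lying flat, 117 mm wide, 48 mm high, loose bystander on the left. Origin: centre of its underside. Between tub, pack, carton and roll the bench is free for the cap, about 0.61 m ahead and 0.27 m left of the robot base.
Things that resemble listed ones, but are neither listed nor needed, are in the scene too. Several things look just like the pack: the one meant starts farthest to the robot's right.

How it is judged:
On the way, in this order (a step that is already met when the one before it is completed fails the run):
1. the cap is turned more than 0.25 rad while it is pressed down at least 4.5 mm (value of joint tub_ring above 0.0045 m and angle between the x axis of cap and the x axis of tub, either way round above 0.25 rad), for 0.05 s.
2. the cap is off and stands right way up on the bench (height (world z) of cap below 0.012 m and angle between cap's own z axis and vertical below 0.15 rad and linear speed of cap below 0.05 m/s), for 0.2 s.
At the end, for the whole second after the job is handed in: The cap stands right way up (within 0.15 rad) on the bench itself (its underside less than 12 mm above it), and the battery pack lies inside the tub (its origin within 50 mm of the tub's axis and less than 75 mm above the bench); both at rest and released (height (world z) of cap between -0.01 and 0.012 m and angle between cap's own z axis and vertical below 0.15 rad and linear speed of each of cap, pack below 0.02 m/s and horizontal distance between pack and tub below 0.05 m and height (world z) of pack below 0.075 m); the robot touches nothing.
It fails at once if the carton is moved more than 30 mm (distance of carton from where it was at the start of the episode above 0.03 m).
It fails at once if the tape roll is moved more than 30 mm (distance of tape_roll from where it was at the start of the episode above 0.03 m).
It fails at once if the lock is forced: the cap pushes on the tub's catches with over 60 N (contact force between cap and tub_lock above 60 N).
It also fails if it takes over 58 s, if anything falls off the work surface, if the arm or the gripper's body presses on something with over 40 N, if the wrist force passes 120 N, or if a joint passes its speed limit or range.

## Working session

There is one attempt and no reset: what is moved stays moved. The work goes in short steps, each a Python script; the robot and the scene stay as the last script left them, time stands still between calls to the robot, and variables do not carry over. Pictures are saved under pics/ and viewed, at most 10 in all, crops included, and the job is handed in when it is done.

```bash
mkdir -p pics; ls; python3 - <<'E'
from workcell import env
import cv2,numpy as np
for n in("top","side"):
    p,d=env.camera(n); cv2.imwrite(f"pics/{n}0.png",p[:,:,::-1]); np.savez(f"pics/{n}0.npz",p=p,d=d)
    m=env.camera_model(n); print(n,m["K"].tolist(),np.round(m["R"],4).tolist(),m["t"])
o=env.get_obs();print(o["t"],o["orientation"],o["wrist_force"],o["gripper_width"])
E
```

```text
pics
top [[543.0031778716086, 0.0, 320.4534569844753], [0.0, 543.0031778716086, 240.90976682019465], [0.0, 0.0, 1.0]] [[0.0042, -1.0, -0.009], [-0.9927, -0.0031, -0.1209], [0.1209, 0.0095, -0.9926]] [0.32040179 0.54034264 1.16928951]
side [[444.94453206248807, 0.0, 307.64823581731395], [0.0, 444.94453206248807, 238.31807256606433], [0.0, 0.0, 1.0]] [[0.9797, -0.1999, -0.0116], [-0.1422, -0.6537, -0.7433], [0.141, 0.7299, -0.6689]] [-0.45853971  0.33822029  0.72364431]
0.1 [ 1.73989791e-01  9.84747281e-01 -5.56056658e-04 -1.89304046e-04] [-0.0024961   0.13513621 -0.2607817 ] 0.9982122098647752
```

View pics/top0.png

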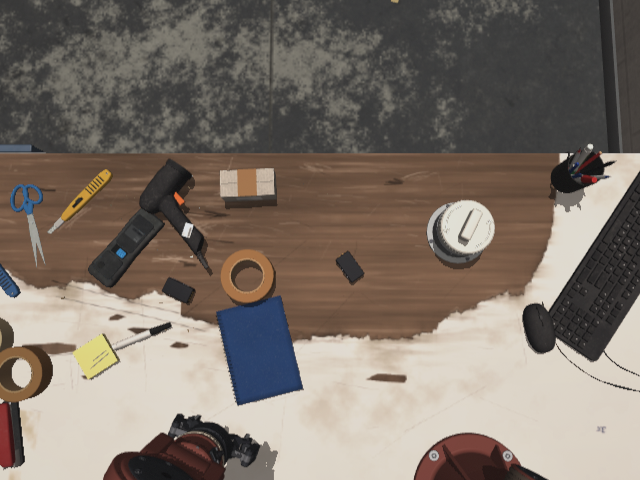

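View pics/side0.png

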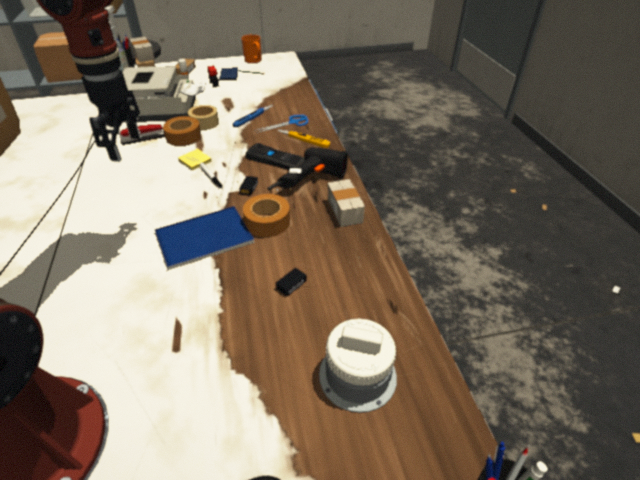

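The top view shows the capped tub at (466,228), tape roll at (247,276), and carton at (248,187). The pack look-alikes are (349,267) and (178,290). (349,267) fits because it is farthest to the robot's right (image right = -y) and lies left of the tub; the black thing at (540,328) is a mouse. The side view agrees: pack at (291,282), cap bar at (360,341). I'll confirm with a crop and measure.

```bash
cat > h.py <<'E'
from workcell import env
import cv2,numpy as np
from scipy.spatial.transform import Rotation as Ro
def cloud(n,d):
    m=env.camera_model(n);v,u=np.mgrid[:480,:640]
    K=m["K"];c=np.stack([(u-K[0][2])/K[0][0]*d,(v-K[1][2])/K[1][1]*d,d],-1)
    return (c-m["t"])@np.array(m["R"])   # R^T (c-t)
def rect(P,mask):
    q=P[mask][:,:2]; (c,s,a)=cv2.minAreaRect((q*1000).astype(np.float32))
    if s[0]<s[1]: a+=90; s=s[::-1]
    return np.array(c)/1000,s,(a+90)%180-90   # centre, size mm, long-axis angle deg
def near(P,c,r): return np.hypot(P[...,0]-c[0],P[...,1]-c[1])<r
def down(yaw): # tool z down, tool y at world angle yaw (rad)
    y=np.array([np.cos(yaw),np.sin(yaw),0]);z=np.array([0,0,-1.]);x=np.cross(y,z)
    return Ro.from_matrix(np.stack([x,y,z],1)).as_quat()
E
python3 - <<'E'
from h import *
for n,px,pc in(("top",(267,349),(225,467)),("side",(282,291),(341,360))):
    z=np.load(f"pics/{n}0.npz");P=cloud(n,z["d"]);ok=z["d"]>0
    c=P[px];m=ok&near(P,c,.06)&(P[...,2]>.012)&(P[...,2]<.04)&(z["p"].max(-1)<110)
    print(n,"pack",rect(P,m),np.median(P[m][:,2]),m.sum())
    c=P[pc];m=ok&near(P,c,.06)&(P[...,2]>.120)
    print("bar",c,rect(P,m),np.median(P[m][:,2]),P[m].mean(0))
    m=ok&near(P,c,.1)&(P[...,2]>.09)&(P[...,2]<.105)
    print("cap",rect(P,m),cv2.minEnclosingCircle((P[m][:,:2]*1000).astype(np.float32)))
    if n=="top":
        a=cv2.resize(z["p"][220:320,150:400],None,fx=3,fy=3);b=cv2.resize(z["p"][180:280,400:530],None,fx=3,fy=3)
        w=np.zeros((600,750,3),np.uint8);w[:300,:750]=a;w[300:,:390]=b
        cv2.imwrite("pics/crop1.png",w[:,:,::-1])
E
```

```text
top pack (array([0.48547824, 0.25753748]), (64.2465591430664, 36.310569763183594), 35.38532257080078) 0.021946536075434706 462
bar [0.5616255  0.02164394 0.12686257] (array([0.56424158, 0.01227083]), (65.89535522460938, 22.970685958862305), -26.061256408691406) 0.12842849599064626 [0.56429256 0.01373333 0.12830488]
cap (array([0.56464496, 0.0128261 ]), (115.52713012695312, 113.41667175292969), 47.415042877197266) ((564.529296875, 13.599651336669922), 58.52626419067383)
side pack (array([0.48312073, 0.25518135]), (65.4251480102539, 37.33180236816406), 34.78801345825195) 0.020744138707046278 432
bar [0.55653487 0.00206143 0.1227722 ] (array([0.56176917, 0.01084646]), (65.778564453125, 23.316585540771484), -26.608966827392578) 0.12789244138283645 [0.56089466 0.00862331 0.12724703]
cap (array([0.56168665, 0.0103518 ]), (113.76099395751953, 113.61392974853516), 5.191425323486328) ((561.8274536132812, 10.791687965393066), 58.49015808105469)
```

View pics/crop1.png

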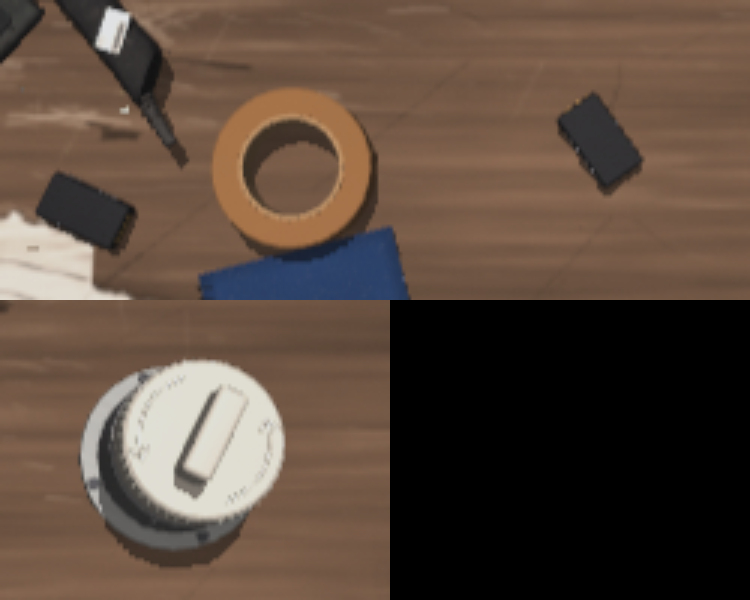

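The crop confirms the pack at top pixel (349,267): it is the right-hand one of the two black blocks, and the other sits beyond the tape roll. Next I'll check IK, then grip the bar.

```bash
python3 - <<'E'
from h import *
B=np.array([.563,.012]);d=np.radians
for a0 in (63.7,-116.3):
    for p,a in(((*B,.2),a0),((*B,.115),a0),((*B,.115),a0+62),((.61,.27,.06),a0+62)):
        q=env.solve_ik(p,down(d(a)));print(a,None if q is None else np.round(q,2))
q=env.get_obs()["q"]
E
```

```text
63.7 [-0.11  0.4  -0.15  1.02  0.    0.35]
63.7 [-0.11  0.48 -0.27  0.83  0.    0.35]
125.7 [-0.11  0.48 -0.27  0.83  0.   -0.73]
125.7 [ 0.31  0.71 -0.    0.86  0.   -0.32]
-116.3 [-0.11  0.4  -0.15  1.02  0.   -2.79]
-116.3 [-0.11  0.48 -0.27  0.83  0.   -2.79]
-54.3 [-0.11  0.48 -0.27  0.83  0.    2.41]
-54.3 [ 0.31  0.71 -0.    0.86  0.    2.83]
```

```bash
python3 - <<'E'
from h import *
B=[.563,.012];d=np.radians
def s(l):
    o=env.get_obs();print(l,round(o["t"],2),np.round(o["position"],4),np.round(o["wrist_force"],1),np.round(o["ft_torque"],2),round(o["gripper_width"],3),np.round(o["grasp_force"],1))
env.move_pose([*B,.2],down(d(63.7)));s("above")
env.move_linear([*B,.124]);s("down")
env.gripper_close(70);s("grip")
env.move_linear([*B,.1205],vel=.03);s("press3.5")
env.move_linear([*B,.1165],vel=.03);s("press7.5")
p,_=env.camera("side");cv2.imwrite("pics/side1.png",p[250:450,240:480,::-1].repeat(2,0).repeat(2,1))
E
```

```text
above 2.31 [0.5629 0.0129 0.2001] [-1.1  0.1 -0.1] [-0.04 -0.04  0.  ] 1.001 0.0
down 2.97 [0.5634 0.0122 0.1246] [ 0.2 -0.3 -0.8] [ 0.04 -0.01  0.03] 1.001 0.0
grip 3.57 [0.5632 0.012  0.1244] [-1.1  0.3  4.4] [0.02 0.21 0.02] 0.246 70.8
press3.5 3.83 [0.5635 0.0119 0.1211] [-0.7  0.6  9.4] [ 0.02  0.29 -0.02] 0.245 71.4
press7.5 4.12 [0.5638 0.0119 0.1175] [-1.4  0.4 12.1] [ 0.03  0.48 -0.02] 0.248 72.0
```

View pics/side1.png

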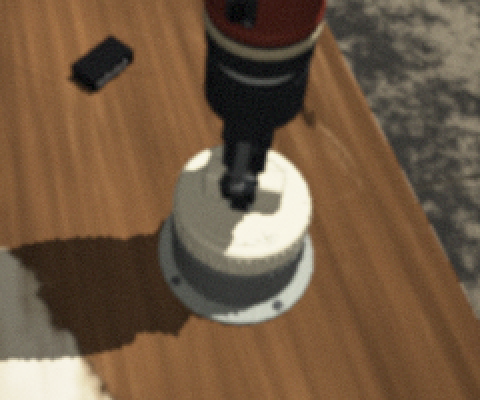

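The bar is gripped and the cap pressed in part way; 12 N suggests about 5 mm. I'll press a bit more, then turn in steps while watching the force and moment.

```bash
python3 - <<'E'
from h import *
B=[.563,.012];d=np.radians
def s(l):
    o=env.get_obs();print(l,round(o["t"],2),np.round(o["position"],4),np.round(o["wrist_force"],1),np.round(o["ft_torque"],2),round(o["gripper_width"],3),np.round(o["grasp_force"],1));return o
z=.1155
while 1:
    env.move_linear([*B,z],vel=.03);o=s(f"press {z:.4f}")
    if o["wrist_force"][2]>14.8 or z<.1125: break
    z-=.001
for a in (3,6,10,15,20):
    env.move_linear([*B,z],rotation=down(d(63.7+a)),vel=.03);o=s(a)
    if abs(o["ft_torque"][2])>1.5: print("STOP");break
E
```

```text
press 0.1155 4.42 [0.5638 0.0119 0.1167] [-1.9 -0.6 13. ] [0.04 0.53 0.07] 0.242 72.1
press 0.1145 4.67 [0.5638 0.0119 0.1165] [-5.   0.9 21.4] [0.07 1.16 0.  ] 0.246 73.4
3 4.92 [0.5644 0.0119 0.1165] [-2.1  0.9 18.9] [-0.07  0.68  0.24] 0.245 73.0
6 5.17 [0.5646 0.0118 0.1165] [-1.9  1.1 18.6] [0.01 0.56 0.2 ] 0.247 72.9
10 5.42 [0.5643 0.0119 0.1165] [-3.4  0.8 19.4] [0.   0.78 0.41] 0.244 73.1
15 5.67 [0.5641 0.012  0.1165] [-4.4  0.7 20.5] [0.13 0.94 0.52] 0.246 73.3
20 5.92 [0.5643 0.012  0.1165] [-1.4  0.4 19.6] [0.15 0.83 0.4 ] 0.248 73.1
```

```bash
python3 - <<'E'
from h import *
B=[.563,.012];d=np.radians
def s(l):
    o=env.get_obs();print(l,round(o["t"],2),np.round(o["position"],4),np.round(o["wrist_force"],1),np.round(o["ft_torque"],2),round(o["gripper_width"],3),np.round(o["grasp_force"],1));return o
for a in (27,34,41,48,55,61):
    env.move_linear([*B,.115],rotation=down(d(63.7+a)),vel=.03);o=s(a)
    if abs(o["ft_torque"][2])>1.5: print("STOP");break
else:
    for z in (.120,.126,.132,.140):
        env.move_linear([*B,z],vel=.03);o=s(z)
        if o["wrist_force"][2]<-12: print("STOP");break
p,_=env.camera("side");cv2.imwrite("pics/side2.png",p[250:450,240:480,::-1].repeat(2,0).repeat(2,1))
E
```

```text
27 6.19 [0.5644 0.0119 0.1165] [-0.5 -0.1 12.9] [0.04 0.25 0.15] 0.242 72.2
34 6.47 [0.5645 0.0118 0.1165] [-0.5  0.6 13.3] [-0.    0.27  0.11] 0.248 72.2
41 6.74 [0.564  0.0121 0.1165] [-2.4  0.4 16.5] [0.27 0.64 0.2 ] 0.244 72.5
48 7.02 [0.5639 0.0122 0.1165] [-2.6  1.  15.2] [0.32 0.72 0.29] 0.246 72.6
55 7.29 [0.5643 0.012  0.1165] [ 0.   1.2 13.1] [0.11 0.35 0.1 ] 0.25 72.4
61 7.55 [0.5645 0.0119 0.1166] [-0.4  1.1 13.1] [0.1  0.27 0.11] 0.245 72.3
0.12 7.87 [0.5643 0.0119 0.1212] [ 1.5 -0.7  8.1] [ 0.1  -0.07  0.02] 0.246 71.5
0.126 8.22 [0.5626 0.012  0.1256] [ 0.3  0.3 -1.9] [-0.01  0.03  0.01] 0.244 70.0
0.132 8.57 [0.5631 0.012  0.1321] [ 0.1 -0.  -3. ] [-0.02  0.03  0.01] 0.246 70.0
0.14 8.98 [0.5632 0.012  0.1403] [-0.3 -0.1 -2.7] [-0.02  0.02 -0.03] 0.244 70.0
```

View pics/side2.png

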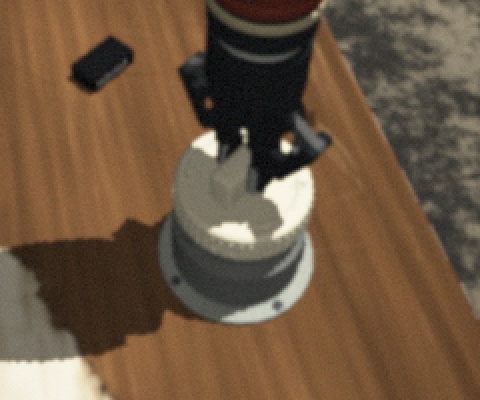

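The cap has turned with the bar and lifts with only its own weight (2.7 N), so it is free. Now I'll carry it over and set it down.

```bash
python3 - <<'E'
from h import *
B=[.563,.012];C=[.61,.27];d=np.radians
def s(l):
    o=env.get_obs();print(l,round(o["t"],2),np.round(o["position"],4),np.round(o["wrist_force"],1),np.round(o["ft_torque"],2),round(o["gripper_width"],3));return o
env.move_linear([*B,.21],vel=.12)
env.move_linear([*C,.19],vel=.2)
env.move_linear([*C,.064],vel=.12);s("low")
z=.062
while z>.048:
    env.move_linear([*C,z],vel=.02);o=s(z)
    if o["wrist_force"][2]>0.5: break
    z-=.0015
env.gripper_open();env.sleep(.2);s("open")
env.move_linear([*C,.16]);s("up")
env.move_pose([.45,.14,.25],down(d(125)))
for n in("top","side"):
    p,dd=env.camera(n);np.savez(f"pics/{n}3.npz",p=p,d=dd);cv2.imwrite(f"pics/{n}3.png",p[:,:,::-1])
    P=cloud(n,dd);ok=dd>0
    for c,lo,hi,r,l in((C,.055,.07,.06,"bar"),((.484,.256),.012,.03,.055,"pack"),((.563,.012),.08,.1,.08,"mouth"),((.563,.012),.003,.009,.09,"plate")):
        m=ok&near(P,c,r)&(P[...,2]>lo)&(P[...,2]<hi)
        if l=="pack": m&=z is not None
        if m.sum()>20: print(n,l,rect(P,m),m.sum(),np.round(np.median(P[m][:,2]),4),cv2.minEnclosingCircle((P[m][:,:2]*1000).astype(np.float32)))
E
```

```text
low 12.43 [0.6106 0.2702 0.0649] [ 0.6 -0.1 -2. ] [ 0.02  0.   -0.  ] 0.246
0.062 12.68 [0.6101 0.2701 0.0623] [ 0.2 -0.1 -2.1] [0.05 0.03 0.  ] 0.249
0.0605 12.93 [0.6099 0.27   0.0604] [ 1.   0.5 -3.2] [ 0.05  0.01 -0.02] 0.245
0.059 13.18 [0.6099 0.27   0.0588] [-0.3 -0.7 -2. ] [ 0.03 -0.01  0.05] 0.241
0.057499999999999996 13.43 [0.6099 0.27   0.0574] [-0.4  0.3 -2.2] [ 0.03 -0.06  0.01] 0.248
0.055999999999999994 13.68 [0.6102 0.2701 0.0565] [-1.8 -0.8  3.8] [-0.11  0.35 -0.02] 0.244
open 14.53 [0.61  0.27  0.056] [-0.2 -0.1 -0.6] [-0.   -0.02  0.06] 1.001
up 15.37 [0.6095 0.2698 0.1591] [-0.3  0.8 -0.4] [0.04 0.06 0.02] 0.998
top bar (array([0.61141345, 0.27090289]), (65.64521789550781, 22.36543846130371), 34.37556457519531) 294 0.0607 ((610.884033203125, 271.531005859375), 33.064334869384766)
top pack (array([0.48542508, 0.25770682]), (64.3203125, 36.508323669433594), 35.361270904541016) 468 0.0218 ((485.0697326660156, 258.0472717285156), 34.30986404418945)
top mouth (array([0.61087543, 0.01238584]), (34.212215423583984, 9.052899360656738), -83.15740919113159) 34 0.0883 ((609.
[... 235 characters left out ...]
bar (array([0.60887488, 0.26837524]), (66.27822875976562, 23.40325927734375), 35.64603042602539) 234 0.0597 ((609.1307983398438, 267.7695007324219), 33.69794464111328)
side pack (array([0.48284863, 0.25513567]), (65.08309936523438, 37.03950500488281), 34.491336822509766) 428 0.0209 ((482.69146728515625, 255.23953247070312), 35.434322357177734)
side mouth (array([0.56133179, 0.00936826]), (93.19186401367188, 92.41425323486328), 23.703367233276367) 869 0.0874 ((561.5911865234375, 10.560431480407715), 47.96068572998047)
side plate (array([0.55738477, 0.00703254]), (138.7787628173828, 126.32537841796875), -48.05437088012695) 1114 0.0059 ((559.0855712890625, 7.068601608276367), 83.43067932128906)
```

View pics/top3.png

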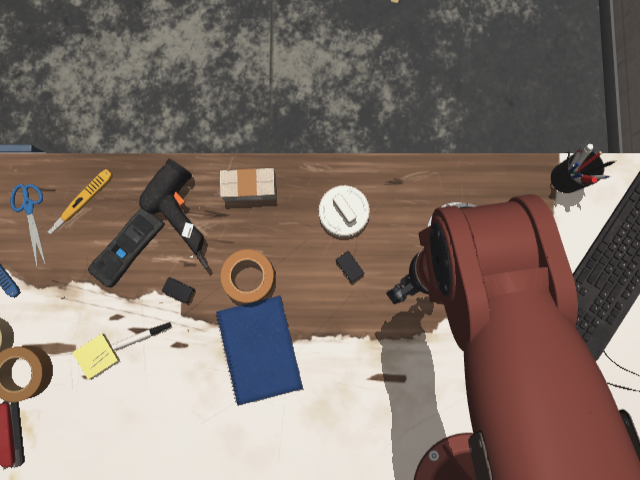

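The cap stands right way up at (344,212) in the top view, and the pack is still at (349,267). Now I'll pick the pack high up so the tips stay above the tub's rim at release.

```bash
python3 - <<'E'
from h import *
T=[.563,.012];K=[.484,.2563];d=np.radians
def s(l):
    o=env.get_obs();print(l,round(o["t"],2),np.round(o["position"],4),np.round(o["wrist_force"],1),round(o["gripper_width"],3),round(o["grasp_force"],1));return o
env.move_pose([*K,.13],down(d(125)))
env.move_linear([*K,.034],vel=.12);s("low")
env.gripper_close(40);s("grip")
env.move_linear([*K,.19],vel=.15);s("lift")
env.move_linear([*T,.19],vel=.2);s("over")
p,dd=env.camera("side");np.savez("pics/side4.npz",p=p,d=dd);cv2.imwrite("pics/side4.png",p[210:430,240:480,::-1].repeat(2,0).repeat(2,1))
E
```

```text
low 18.03 [0.4847 0.2564 0.0349] [-0.1  0.9  0. ] 1.0 0.0
grip 18.55 [0.4842 0.2564 0.0345] [-1.2 -0.5  5.1] 0.412 40.3
lift 19.74 [0.4834 0.2561 0.1891] [-0.1 -0.2 -1.1] 0.409 40.0
over 21.18 [0.5627 0.0128 0.19  ] [ 0.4 -0.8 -1.4] 0.407 40.0
```

View pics/side4.png

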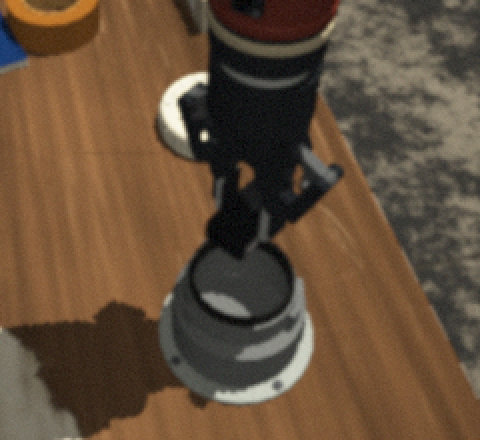

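The pack is held level over the open mouth, whose ring is at (242,278) in this crop. Lower it until its bottom is inside the rim, then release.

```bash
python3 - <<'E'
from h import *
T=[.563,.012];d=np.radians
def s(l):
    o=env.get_obs();print(l,round(o["t"],2),np.round(o["position"],4),np.round(o["wrist_force"],1),round(o["gripper_width"],3),round(o["grasp_force"],1));return o
env.move_linear([*T,.128],vel=.1);s("near")
env.move_linear([*T,.117],vel=.03);s("in")
env.gripper_open();s("open")
env.move_linear([*T,.21],vel=.15);s("up")
env.move_pose([.40,.3,.3],down(d(125)))
p,dd=env.camera("side");cv2.imwrite("pics/side5.png",p[230:430,240:480,::-1].repeat(2,0).repeat(2,1))
P=cloud("side",dd);m=near(P,T,.03)&(P[...,2]>.005)&(P[...,2]<.09);print(np.percentile(P[m][:,2],[5,50,95]))
s("end")
E
```

```text
near 21.99 [0.5633 0.0121 0.1285] [-0.2 -0.4 -1.1] 0.406 40.0
in 22.51 [0.5629 0.012  0.1169] [-1.   0.2 -1. ] 0.412 40.0
open 23.06 [0.563 0.012 0.117] [ 0.5 -0.9 -0.2] 1.0 0.0
up 23.82 [0.5626 0.012  0.2092] [-0.1 -0.1 -0.3] 1.001 0.0
[0.02852961 0.03146605 0.03342231]
end 25.17 [0.4006 0.2992 0.2994] [ 0.1 -0.3 -0.8] 1.005 0.0
```

View pics/side5.png

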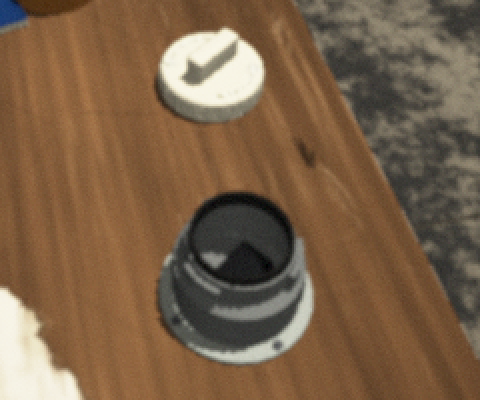

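The pack lies flat on the tub floor (its top is at z ≈ 0.032, at (245,258) in the crop). The cap stands upright on the bench at (210,75), and the robot is clear.

```bash
python3 -c "
from workcell import env
print(env.job_done())"
```

```text
the job is handed in; nothing more can be done
None
```

I handed the job in at about 25 s: the tub is open, the cap stands right way up on the bench, the pack lies flat inside the tub, and I never touched the carton or tape roll; the hand-in call returned no verdict.

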